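Return the reagent bottles to their test kits

TASK

The food testing is finished: put the four reagent dropper bottles away, each standing upright in the empty well of the kit tray that has its colour. Set them down gently rather than dropping them in, and leave the two black-capped sample vials standing where they are.

Things in the scene. Friction and masses are not known exactly. Their poses are not given: they have to be found in the camera images.
- reagent_magenta: Loose reagent dropper bottle of the magenta kit, standing upright: white round body 36 mm in diameter and 66 mm tall with a magenta label band, then a shoulder and a magenta ribbed cap (25 mm wide, tapering to a point); 98 mm tall in all, about 75 g. It is round, so its yaw means nothing. Origin: centre of its underside; z up through the cap.
- reagent_orange: Loose reagent dropper bottle of the orange kit, standing upright: white round body 36 mm in diameter and 66 mm tall with an orange label band, then a shoulder and an orange ribbed cap (25 mm wide, tapering to a point); 98 mm tall in all, about 75 g. It is round, so its yaw means nothing. Origin: centre of its underside; z up through the cap.
- reagent_blue: Loose reagent dropper bottle of the blue kit, standing upright: white round body 36 mm in diameter and 66 mm tall with a blue label band, then a shoulder and a blue ribbed cap (25 mm wide, tapering to a point); 98 mm tall in all, about 75 g. It is round, so its yaw means nothing. Origin: centre of its underside; z up through the cap.
- reagent_green: Loose reagent dropper bottle of the green kit, standing upright: white round body 36 mm in diameter and 66 mm tall with a green label band, then a shoulder and a green ribbed cap (25 mm wide, tapering to a point); 98 mm tall in all, about 75 g. It is round, so its yaw means nothing. Origin: centre of its underside; z up through the cap.
- kit_magenta: Magenta test's kit tray, fixed: white, 140 x 90 mm, magenta stripes, walls 32 mm high, grey foam 28 mm high with one empty square well, 52 x 52 mm, edged in magenta, its dark floor 6 mm above the table: the bottle's nest. Origin: at table height below the well's centre. x: along the tray (walls at x -44 and +96, y -45 and +45 mm), over a cuvette (35 mm high) to a card with five shades of magenta; z up.
- kit_orange: Orange test's kit tray, fixed: white, 140 x 90 mm, orange stripes, walls 32 mm high, grey foam 28 mm high with one empty square well, 52 x 52 mm, edged in orange, its dark floor 6 mm above the table: the bottle's nest. Origin: at table height below the well's centre. x: along the tray (walls at x -44 and +96, y -45 and +45 mm), over a cuvette (35 mm high) to a card with five shades of orange; z up.
- kit_blue: Blue test's kit tray, fixed: white, 140 x 90 mm, blue stripes, walls 32 mm high, grey foam 28 mm high with one empty square well, 52 x 52 mm, edged in blue, its dark floor 6 mm above the table: the bottle's nest. Origin: at table height below the well's centre. x: along the tray (walls at x -44 and +96, y -45 and +45 mm), over a cuvette (35 mm high) to a card with five shades of blue; z up.
- kit_green: Green test's kit tray, fixed: white, 140 x 90 mm, green stripes, walls 32 mm high, grey foam 28 mm high with one empty square well, 52 x 52 mm, edged in green, its dark floor 6 mm above the table: the bottle's nest. Origin: at table height below the well's centre. x: along the tray (walls at x -44 and +96, y -45 and +45 mm), over a cuvette (35 mm high) to a card with five shades of green; z up.
- vial_a: Sample vial, a bystander, loose: clear glass 28 mm in diameter with a paper label, a bit of brown food inside and a black cap 30 mm wide; 92 mm tall, standing upright. Origin: centre of its underside; z up.
- vial_b: Sample vial, a bystander, loose: clear glass 28 mm in diameter with a paper label, a bit of brown food inside and a black cap 30 mm wide; 92 mm tall, standing upright. Origin: centre of its underside; z up.

How it is judged:
By the outcome, as a careful person would: the job done as asked, in the order asked, and still so for the second after the job is handed in, with the robot touching nothing.
It also fails if it takes over 104 s, if anything falls off the work surface, if the arm or the gripper's body presses on something with over 40 N, if the wrist force passes 120 N, or if a joint passes its speed limit or range.

ROBOT

A 6-joint arm with a two-finger parallel gripper is mounted at the origin on the work surface. World frame = base frame: x ahead of the robot, y to its left, z up, the work surface at z = 0. Lengths are in m, angles in rad, forces in N, time in s.
With the tool pointing down it reaches from about 0.35 to 0.975 m from the base axis. Payload 4.9 kg.
Tool frame: the origin (TCP) lies on the centre line of the jaws, within the pads' length; the fingertips stand 14 mm ahead of it and the grasp point (between the pads) lies 5 mm behind it; z points along the fingers, y is the line along which they close (so a half turn about z gives the same grasp; the last joint's range is limited). The gripper opens to 85 mm and grips with 20 to 120 N. Pads are 22 mm wide; open, the fingers measure 114 mm over their backs; the gripper's body (76 mm by 85 mm) begins 54 mm behind the grasp point. The pads swing forward as they close: fully open they stand 13 mm farther back than shut.
Start: joints at [0.982, 0.053, 1.613, -0, 1.476, -0.119], TCP at [0.283, 0.557, 0.245] pointing down, gripper open.
Joint ranges: [-3.01, 3.01], [-1.01, 2.22], [0.06, 2.58], [-1.02, 4.17], [0.09, 2.62], [-3.14, 3.14]. Speed limits (rad/s): [2.57, 2.57, 3.14, 3.14, 3.14, 3.14].

INTERFACE

Orientations are given as a unit quaternion [w, x, y, z].
In Python, from plant import * gives the robot as it stands.
- The arm moves only by the tool send_rows, never from a script. Its argument "steps" is a list of rows, each an object with "translation": the shift along the tool's x, y, z in cm, a list of three; "delta_rot": the turn, a rotation vector about the tool's x, y, z in rad, a list of three; "jaw": the finger opening in cm, from 0 to 8.54. In form: [{"translation": [dx, dy, dz], "delta_rot": [rx, ry, rz], "jaw": jaw}, ...]. A call has exactly 8 rows; each row is the pose to reach, as a shift and turn from the pose commanded when the call began, along the tool's axes at that moment; what a row does not reach only later rows make up. A row lasts 1/10 s, in which the tool goes at most 50 mm and 8.59 degrees, less where a joint would pass 70% of its speed; a pose out of reach is approached as far as the arm can. A call with a gripper value outside its range is refused whole. The fingers move at their own pace and stop on an object; the grip force is fixed at half the most. Time passes only in rows, so rows that repeat a pose let the fingers close, or fill a call up. It gives the time, the measured TCP pose, the force, the opening and the grip force at its end, in the units of the state.
- state(): the state, without advancing time (a new reading comes with each control period).
- grab_frame(name): name is "side" or "top"; returns a dict with "pixels" (480x640x3 uint8, blue, green, red), "range_z" (480x640 float32, m along the optical axis (not along the pixel's ray), 0 where there is no reading), "fx", "fy", "cx", "cy" (pixels), "dist" ([k1, k2, p1, p2, k3] as OpenCV has them; the pictures are not rectified), "rvec" (rotation vector, rad) and "tvec" (3), from world to camera coordinates, as OpenCV has them. Camera axes: x right, y down, z forward; pixel columns grow to the right and rows downward; lengths in m; the calibration is good to about 2 mm. A picture is of the moment at which its call begins.
- job_done(): hands the job in; it is judged then, once.
The state is a dict: "time": time; "joint_pos": joint angles; "joint_vel": joint speeds; "joint_efforts": joint torques, N m; "tool_pos": TCP position; "tool_rot": TCP orientation; "contact_force": force on the tool from outside, world axes, zero at the start; "ft_torque": the same for the moment, N m; "gripper_width": opening from 0.0 (shut) to 1.0 (fully open); "grasp_force": force on a finger pad.
Only numpy, scipy, OpenCV 4.12 (cv2) and the standard library are available. Lean on these libraries where they do the work, as an engineer would, in place of code of your own. Each camera call takes 0.05 s, during which the arm holds its last target. There are 200 camera calls.

## Working session

There is one attempt and no reset: what is moved stays moved. The work goes in short steps, Python scripts to look and compute and a tool call to move; the robot and the scene stay as the last step left them, time stands still between calls to the robot, and variables do not carry over. Pictures are saved under pics/ and viewed, at most 14 in all, crops included, and the job is handed in when it is done.

Besides the shell and the picture viewer there is one more tool, called after ">>>" as name(argument=value, ...) on one line, values as JSON. send_rows: Moves the arm, as the interface text tells. Its arguments: {"type":"object","properties":{"steps":{"type":"array","items":{"type":"object","properties":{"translation":{"type":"array","items":{"type":"number"}},"delta_rot":{"type":"array","items":{"type":"number"}},"jaw":{"type":"number"}}}}},"required":["steps"]}

```bash
ls; mkdir -p pics; python3 - <<'E'
from plant import *
import cv2,pickle
s=state(); print({k:s[k] for k in('time','tool_pos','tool_rot','gripper_width')})
for n in('top','side'):
    f=grab_frame(n); cv2.imwrite(f'pics/{n}0.png',f['pixels']); pickle.dump(f,open(f'{n}0.pkl','wb'))
E
```

```text
pics
{'time': 0.0, 'tool_pos': array([0.28259186, 0.5567947 , 0.24404641]), 'tool_rot': array([-3.62756910e-04,  2.32737712e-01,  9.72538987e-01, -9.71605562e-04]), 'gripper_width': 1.001434778183232}
```

View pics/top0.png

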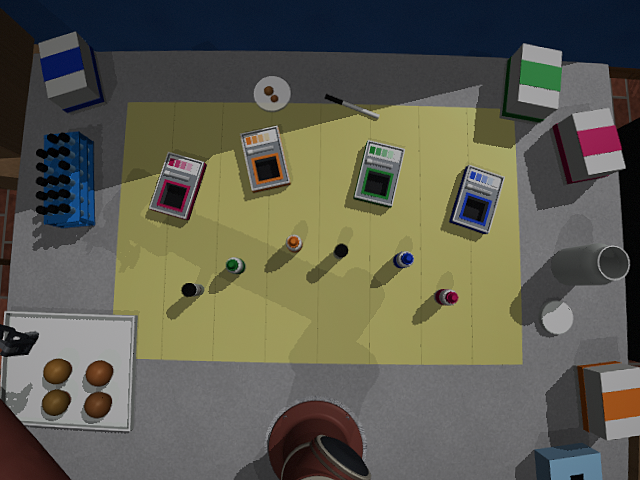

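View pics/side0.png

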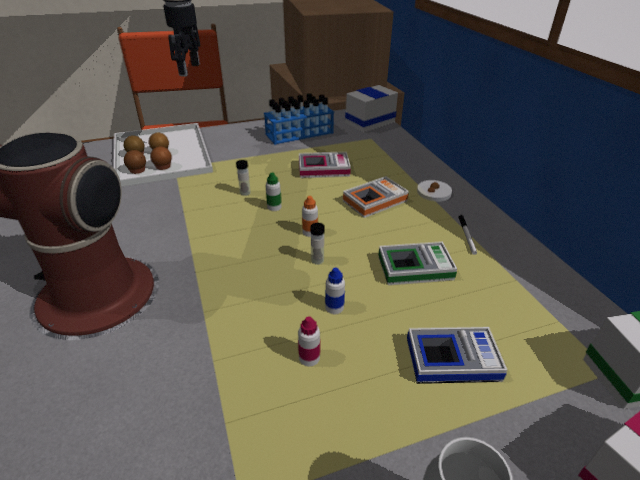

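```bash
cat > h.py <<'E'
import numpy as np,cv2,pickle
def cloud(f):
    K=np.array([[f['fx'],0,f['cx']],[0,f['fy'],f['cy']],[0,0,1.]]);d=np.array(f['dist'])
    v,u=np.mgrid[:480,:640]; uv=np.stack([u,v],-1).reshape(-1,1,2).astype(float)
    n=cv2.undistortPoints(uv,K,d).reshape(480,640,2)
    z=f['range_z'][...,None]; P=np.concatenate([n*z,z],-1)
    R=cv2.Rodrigues(np.array(f['rvec'],float))[0]; t=np.array(f['tvec'],float).ravel()
    return np.where(z>0,(P-t)@R,np.nan)
def proj(f,P):
    K=np.array([[f['fx'],0,f['cx']],[0,f['fy'],f['cy']],[0,0,1.]])
    return cv2.projectPoints(np.array(P,float).reshape(-1,1,3),np.array(f['rvec'],float),np.array(f['tvec'],float),K,np.array(f['dist']))[0].reshape(-1,2)
def ortho(f,z,x0,x1,y0,y1,mm=1.):
    # rows: x decreasing downward, cols: y decreasing rightward
    s=mm/1000; xs=np.arange(x1,x0,-s); ys=np.arange(y1,y0,-s)
    X,Y=np.meshgrid(xs,ys,indexing='ij'); m=proj(f,np.stack([X,Y,0*X+z],-1)).reshape(*X.shape,2).astype('f4')
    return cv2.remap(f['pixels'],m[...,0],m[...,1],cv2.INTER_CUBIC)
E
python3 - <<'E'
from h import *
from scipy.optimize import least_squares
T=pickle.load(open('top0.pkl','rb'));S=pickle.load(open('side0.pkl','rb'))
ct,cs=cloud(T),cloud(S)
px=dict(mag=(450,297),blue=(404,259),orange=(294,242),green=(235,265),va=(341,250),vb=(190,290))
for n,(u,v) in px.items():
    p=ct[v-8:v+9,u-8:u+9].reshape(-1,3);q=p[p[:,2]>.075];c=np.nanmedian(q,0)[:2]
    out=[]
    for cl in(ct,cs):
        A=cl.reshape(-1,3);A=A[(np.hypot(*(A[:,:2]-c).T)<.035)&(A[:,2]>.015)&(A[:,2]<.06)]
        r=least_squares(lambda x:np.hypot(*(A[:,:2]-x).T)-(.018 if n[0:2] not in('va','vb') else .014),A[:,:2].mean(0) if 0 else c,loss='soft_l1',f_scale=.002).x if len(A)>5 else None
        out.append((len(A),None if r is None else r.round(4)))
    print(n,c.round(4),np.nanmax(p[:,2]).round(4),out)
hsv=cv2.cvtColor(T['pixels'],cv2.COLOR_BGR2HSV)
kp=dict(mag=(174,194),orange=(266,169),green=(377,184),blue=(476,208))
for n,(u,v) in kp.items():
    print(n,ct[v,u].round(4))
    c=ct[v,u]; im=ortho(T,.028,c[0]-.08,c[0]+.12,c[1]-.09,c[1]+.09,.7); 
    im=cv2.resize(im,(400,300)) if 0 else im
    cv2.imwrite(f'pics/k_{n}.png',im); print(im.shape)
ims=[cv2.imread(f'pics/k_{n}.png') for n in kp]
h=min(i.shape[0] for i in ims);w=min(i.shape[1] for i in ims);ims=[cv2.resize(i[:h,:w],None,fx=1,fy=1) for i in ims]
cv2.imwrite('pics/kits.png',np.vstack([np.hstack(ims[:2]),np.hstack(ims[2:])]));print(h,w)
E
```

```text
mag [ 0.3465 -0.2826] 0.0994 [(105, array([ 0.346 , -0.2855])), (379, array([ 0.3452, -0.2878]))]
blue [ 0.4284 -0.1863] 0.1014 [(65, array([ 0.4292, -0.1889])), (346, array([ 0.4277, -0.1912]))]
orange [0.46   0.0576] 0.0995 [(28, array([0.4612, 0.0583])), (193, array([0.4596, 0.0556]))]
green [0.4085 0.1867] 0.1005 [(56, array([0.4089, 0.1895])), (227, array([0.4078, 0.1863]))]
va [ 0.4433 -0.0452] 0.0947 [(16, array([ 0.4441, -0.0453])), (221, array([ 0.4427, -0.0476]))]
vb [0.3519 0.2777] 0.0958 [(53, array([0.3525, 0.2798])), (164, array([0.3523, 0.2777]))]
mag [0.5769 0.3483 0.0024]
(286, 258, 3)
orange [0.6402 0.1296 0.0059]
(286, 258, 3)
green [ 0.6094 -0.1351  0.0033]
(286, 258, 3)
blue [ 0.5565 -0.3728  0.0035]
(286, 258, 3)
286 258
```

View pics/kits.png

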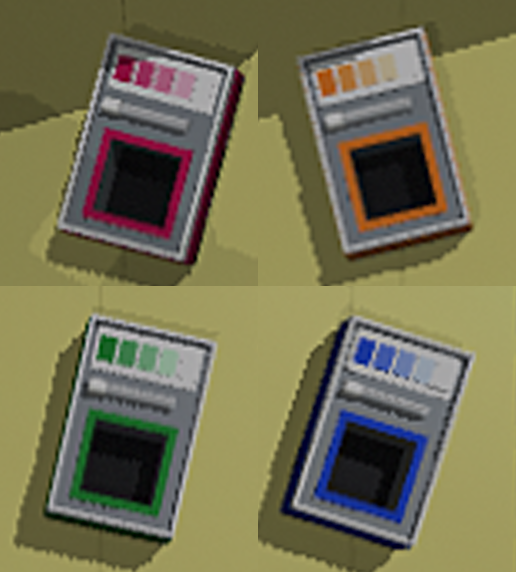

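```bash
python3 - <<'E'
from h import *
T=pickle.load(open('top0.pkl','rb'));S=pickle.load(open('side0.pkl','rb'))
kp=dict(mag=(.577,.348,170),orange=(.640,.130,10),green=(.609,-.135,62),blue=(.556,-.373,112))
for n,(cx,cy,hue) in kp.items():
  for f,nm in((T,'top'),(S,'side')):
    im=ortho(f,.028,cx-.05,cx+.05,cy-.05,cy+.05,.5)
    h=cv2.cvtColor(im,cv2.COLOR_BGR2HSV).astype(int)
    dh=np.abs((h[...,0]-hue+90)%180-90); m=((dh<12)&(h[...,1]>130)&(h[...,2]>60)).astype('u1')
    k,l,s,c=cv2.connectedComponentsWithStats(m); i=1+s[1:,4].argmax()
    pts=np.argwhere(l==i)[:,::-1].astype('f4'); (u,v),wh,a=cv2.minAreaRect(pts)
    print(n,nm,s[i,4],'ctr',round(cx+.05-v*.0005,4),round(cy+.05-u*.0005,4),np.array(wh)*.5,a)
E
```

```text
mag top 6057 ctr 0.5685 0.3425 [64.45204163 65.27748871] 15.109577178955078
mag side 6456 ctr 0.5695 0.3454 [65.06054688 64.3850708 ] 14.845452308654785
orange top 6414 ctr 0.6364 0.1256 [64.67498016 64.58908844] 76.75948333740234
orange side 7461 ctr 0.6369 0.1267 [65.1732254  66.05935669] 76.47683715820312
green top 5226 ctr 0.6057 -0.1315 [63.82168961 63.84692764] 12.63336181640625
green side 4805 ctr 0.6058 -0.1317 [62.90021515 63.35647202] 12.724355697631836
blue top 6306 ctr 0.5502 -0.3616 [64.65621948 64.50535583] 17.560270309448242
blue side 6349 ctr 0.5497 -0.3626 [65.46929932 64.83148956] 17.78388786315918
```

>>> send_rows(steps=[{"translation":[0,0,0],"delta_rot":[0,0,-0.14],"jaw":6.5},{"translation":[0,0,0],"delta_rot":[0,0,-0.28],"jaw":6.5},{"translation":[0,0,0],"delta_rot":[0,0,-0.42],"jaw":6.5},{"translation":[0,0,0],"delta_rot":[0,0,-0.4695],"jaw":6.5},{"translation":[0,0,0],"delta_rot":[0,0,-0.4695],"jaw":6.5},{"translation":[0,0,0],"delta_rot":[0,0,-0.4695],"jaw":6.5},{"translation":[0,0,0],"delta_rot":[0,0,-0.4695],"jaw":6.5},{"translation":[0,0,0],"delta_rot":[0,0,-0.4695],"jaw":6.5}])

```text
time: 0.9
tool_pos: [0.2829, 0.5572, 0.2452]
tool_rot: [-0.0, 0.0, 1.0, -0.0]
contact_force: [0.5, -0.4, -0.4]
gripper_width: 0.76
grasp_force: 0.0
```

>>> send_rows(steps=[{"translation":[-1.6,-4.6,0],"delta_rot":[0,0,0],"jaw":6.5},{"translation":[-3.1,-9.2,0],"delta_rot":[0,0,0],"jaw":6.5},{"translation":[-4.7,-13.8,0],"delta_rot":[0,0,0],"jaw":6.5},{"translation":[-6.3,-18.5,2],"delta_rot":[0,0,0],"jaw":6.5},{"translation":[-7.9,-23,4],"delta_rot":[0,0,0],"jaw":6.5},{"translation":[-9.4,-27.7,6],"delta_rot":[0,0,0],"jaw":6.5},{"translation":[-11,-32.3,8],"delta_rot":[0,0,0],"jaw":6.5},{"translation":[-12.55,-36.9,10],"delta_rot":[0,0,0],"jaw":6.5}])

```text
time: 1.7
tool_pos: [0.4046, 0.1986, 0.1502]
tool_rot: [0.001, 0.0, 1.0, 0.0]
contact_force: [0.8, 1.1, 0.3]
gripper_width: 0.76
grasp_force: 0.0
```

>>> send_rows(steps=[{"translation":[0,0,0],"delta_rot":[0,0,0],"jaw":6.5},{"translation":[0,0,1],"delta_rot":[0,0,0],"jaw":6.5},{"translation":[0,0,3],"delta_rot":[0,0,0],"jaw":6.5},{"translation":[0,0,5],"delta_rot":[0,0,0],"jaw":6.5},{"translation":[0,0,7],"delta_rot":[0,0,0],"jaw":6.5},{"translation":[0,0,9],"delta_rot":[0,0,0],"jaw":6.5},{"translation":[0,0,10],"delta_rot":[0,0,0],"jaw":6.5},{"translation":[0,0,10],"delta_rot":[0,0,0],"jaw":6.5}])

```text
time: 2.5
tool_pos: [0.4029, 0.201, 0.0492]
tool_rot: [-0.001, -0.001, 1.0, -0.0]
contact_force: [-0.2, -0.0, 0.4]
gripper_width: 0.763
grasp_force: 0.0
```

>>> send_rows(steps=[{"translation":[0,0,0],"delta_rot":[0,0,0],"jaw":5},{"translation":[0,0,0],"delta_rot":[0,0,0],"jaw":4.2},{"translation":[0,0,0],"delta_rot":[0,0,0],"jaw":3.8},{"translation":[0,0,0],"delta_rot":[0,0,0],"jaw":3.4},{"translation":[0,0,0],"delta_rot":[0,0,0],"jaw":3},{"translation":[0,0,0],"delta_rot":[0,0,0],"jaw":3},{"translation":[0,0,0],"delta_rot":[0,0,0],"jaw":3},{"translation":[0,0,0],"delta_rot":[0,0,0],"jaw":3}])

```text
time: 3.3
tool_pos: [0.4056, 0.2004, 0.0521]
tool_rot: [0.001, 0.0, 1.0, 0.0]
contact_force: [-1.0, -1.7, 6.9]
gripper_width: 0.449
grasp_force: 55.8
```

>>> send_rows(steps=[{"translation":[0,0,-1],"delta_rot":[0,0,0],"jaw":3},{"translation":[0,0,-3],"delta_rot":[0,0,0],"jaw":3},{"translation":[0,0,-5.5],"delta_rot":[0,0,0],"jaw":3},{"translation":[0,0,-8],"delta_rot":[0,0,0],"jaw":3},{"translation":[0,0,-10],"delta_rot":[0,0,0],"jaw":3},{"translation":[0,0,-11],"delta_rot":[0,0,0],"jaw":3},{"translation":[0,0,-11],"delta_rot":[0,0,0],"jaw":3},{"translation":[0,0,-11],"delta_rot":[0,0,0],"jaw":3}])

```text
time: 4.1
tool_pos: [0.4037, 0.2001, 0.1597]
tool_rot: [-0.001, 0.0, 1.0, -0.0]
contact_force: [-0.9, 0.1, 0.1]
gripper_width: 0.451
grasp_force: 56.0
```

```bash
cat > look.py <<'E'
import sys
from plant import *
from h import *
n=sys.argv[1]; u,v,w=map(int,sys.argv[2:5])
f=grab_frame('side'); s=state()
print(s['time'],s['tool_pos'].round(4),s['tool_rot'].round(3),s['gripper_width'],s['grasp_force'],np.array(s['contact_force']).round(1))
p=f['pixels']
if u<0: u,v=proj(f,s['tool_pos'])[0].astype(int)
u0,v0=max(0,u-w),max(0,v-w)
cv2.imwrite(f'pics/{n}.png',cv2.resize(p[v0:v+w,u0:u+w],None,fx=3,fy=3,interpolation=cv2.INTER_CUBIC))
pickle.dump(f,open('side1.pkl','wb')); print('crop',u0,v0)
E
python3 look.py g1 -1 0 80
```

```text
4.15 [0.4034 0.2    0.1591] [-0.001  0.     1.    -0.   ] 0.45482975416287946 55.99470555782318 [ 0.6 -0.5 -0.6]
crop 186 67
```

View pics/g1.png

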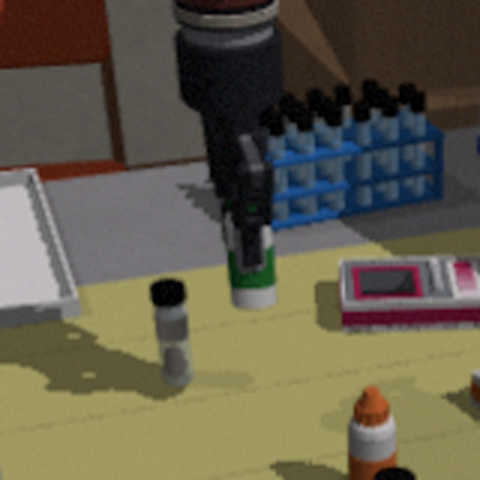

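```bash
cat > held.py <<'E'
from h import *
from scipy.optimize import least_squares
from plant import *
t=state()['tool_pos']
def held(f):
    A=cloud(f).reshape(-1,3); A=A[(np.hypot(*(A[:,:2]-t[:2]).T)<.04)&(A[:,2]<t[2]-.022)&(A[:,2]>t[2]-.065)]
    r=least_squares(lambda x:np.hypot(*(A[:,:2]-x).T)-.018,t[:2]+.001,loss='soft_l1',f_scale=.002).x
    print(len(A),'bottle-tcp mm',((r-t[:2])*1000).round(1),'lowest',((np.percentile(A[:,2],2)-t[2])*1000).round(1))
if __name__=='__main__': held(pickle.load(open('side1.pkl','rb')))
E
python3 held.py
```

```text
134 bottle-tcp mm [ 3.3 -9.6] lowest -44.0
```

```bash
sed -i 's/t\[2\]-.022/t[2]-.031/' held.py; python3 held.py; python3 - <<'E'
from h import *
from plant import *
t=state()['tool_pos']; f=pickle.load(open('side1.pkl','rb'))
c=cloud(f)
for v in range(150,170,3): print(v,[tuple((c[v,u]*1000).round(0)) for u in range(263,279,3)])
g=grab_frame('top'); pickle.dump(g,open('top1.pkl','wb'));print(proj(g,t))
A=cloud(g).reshape(-1,3);A=A[(np.hypot(*(A[:,:2]-t[:2]).T)<.07)&(A[:,2]>.1)]
for z in np.arange(.1,.3,.02):
    B=A[(A[:,2]>z)&(A[:,2]<z+.02)]
    if len(B): print(z.round(2),len(B),B.min(0).round(3),B.max(0).round(3))
E
```

```text
79 bottle-tcp mm [  3.2 -10.3] lowest -44.1
150 [(np.float64(393.0), np.float64(194.0), np.float64(158.0)), (np.float64(395.0), np.float64(172.0), np.float64(168.0)), (np.float64(401.0), np.float64(166.0), np.float64(170.0)), (np.float64(408.0), np.float64(168.0), np.float64(168.0)), (np.float64(418.0), np.float64(183.0), np.float64(160.0)), (np.float64(503.0), np.float64(502.0), np.float64(-1.0))]
153 [(np.float64(391.0), np.float64(191.0), np.float64(152.0)), (np.float64(394.0), np.float64(170.0), np.float64(162.0)), (np.float64(401.0), np.float64(169.0), np.float64(161.0)), (np.float64(407.0), np.float64(165.0), np.float64(162.0)), (np.float64(417.0), np.float64(179.0), np.float64(154.0)), (np.float64(496.0), np.float64(477.0), np.float64(2.0))]
156 [(np.float64(390.0), np.float64(188.0), np.float64(146.0)), (np.float64(394.0), np.float64(173.0), np.float64(153.0)), (np.float64(400.0), np.float64(169.0), np.float64(154.0)), (np.float64(409.0), np.float64(176.0), np.float64(149.0)), (np.float64(418.0), np.float64(186.0), np.float64(143.0)), (np.float64(491.0), np.float64(457.0), np
[... 1147 characters left out ...]
)), (np.float64(nan), np.float64(nan), np.float64(nan)), (np.float64(399.0), np.float64(171.0), np.float64(122.0)), (np.float64(406.0), np.float64(171.0), np.float64(121.0)), (np.float64(413.0), np.float64(172.0), np.float64(119.0)), (np.float64(471.0), np.float64(386.0), np.float64(1.0))]
[[218.96414901 264.91036133]]
0.1 6 [0.391 0.178 0.113] [0.422 0.183 0.12 ]
0.12 15 [0.391 0.176 0.12 ] [0.423 0.185 0.137]
0.18 14 [0.391 0.155 0.189] [0.415 0.172 0.2  ]
0.2 13 [0.392 0.159 0.2  ] [0.415 0.171 0.21 ]
0.22 31 [0.392 0.138 0.222] [0.415 0.155 0.24 ]
0.24 167 [0.391 0.135 0.24 ] [0.417 0.164 0.26 ]
0.26 2 [0.397 0.161 0.262] [0.41  0.161 0.262]
0.28 3 [0.367 0.193 0.283] [0.367 0.194 0.295]
```

>>> send_rows(steps=[{"translation":[0,0,2.5],"delta_rot":[0,0,0],"jaw":3},{"translation":[0,0,5],"delta_rot":[0,0,0],"jaw":3},{"translation":[0,0,7.5],"delta_rot":[0,0,0],"jaw":3},{"translation":[0,0,9],"delta_rot":[0,0,0],"jaw":3},{"translation":[0,0,10],"delta_rot":[0,0,0],"jaw":3},{"translation":[0,0,10.4],"delta_rot":[0,0,0],"jaw":3},{"translation":[0,0,10.6],"delta_rot":[0,0,0],"jaw":3},{"translation":[0,0,10.6],"delta_rot":[0,0,0],"jaw":3}])

```text
time: 5.0
tool_pos: [0.4046, 0.2003, 0.0549]
tool_rot: [0.0, 0.0, 1.0, 0.0]
contact_force: [-0.3, 0.8, -0.4]
gripper_width: 0.453
grasp_force: 56.0
```

>>> send_rows(steps=[{"translation":[0,0,0.1],"delta_rot":[0,0,0],"jaw":3},{"translation":[0,0,0.2],"delta_rot":[0,0,0],"jaw":3},{"translation":[0,0,0.3],"delta_rot":[0,0,0],"jaw":3},{"translation":[0,0,0.3],"delta_rot":[0,0,0],"jaw":4},{"translation":[0,0,0.3],"delta_rot":[0,0,0],"jaw":4.5},{"translation":[0,0,0.3],"delta_rot":[0,0,0],"jaw":5},{"translation":[0,0,0.3],"delta_rot":[0,0,0],"jaw":6.5},{"translation":[0,0,0.3],"delta_rot":[0,0,0],"jaw":6.5}])

```text
time: 5.8
tool_pos: [0.4041, 0.2002, 0.0513]
tool_rot: [-0.0, 0.0, 1.0, 0.0]
contact_force: [0.1, 0.6, -0.6]
gripper_width: 0.76
grasp_force: 0.0
```

```bash
python3 look.py g2 -1 0 60; python3 - <<'E'
from h import *
from plant import *
from scipy.optimize import least_squares
t=state()['tool_pos']
for f in(pickle.load(open('side1.pkl','rb')),grab_frame('top')):
  A0=cloud(f).reshape(-1,3)
  for a,b in((.005,.018),(.018,.03)):
    A=A0[(np.hypot(*(A0[:,:2]-t[:2]).T)<.04)&(A0[:,2]>a)&(A0[:,2]<b)]
    r=least_squares(lambda x:np.hypot(*(A[:,:2]-x).T)-.018,t[:2]+.001,loss='soft_l1',f_scale=.002).x
    print(len(A),r.round(4))
E
```

```text
5.85 [0.4041 0.2002 0.0513] [-0.  0.  1. -0.] 0.7590608333416878 0.0 [ 0.6 -0.4 -0.1]
crop 210 127
60 [0.4068 0.1898]
63 [0.4066 0.1894]
1 [0.3984 0.181 ]
0 [0.4051 0.2012]
```

View pics/g2.png

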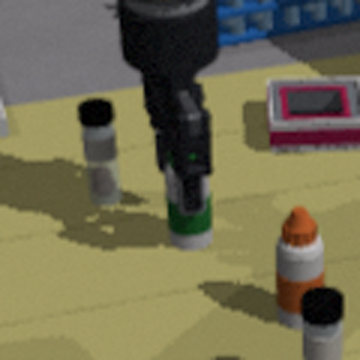

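>>> send_rows(steps=[{"translation":[-0.2,-0.4,0],"delta_rot":[0,0,0],"jaw":6.5},{"translation":[-0.4,-0.9,0.3],"delta_rot":[0,0,0],"jaw":6.5},{"translation":[-0.4,-0.9,0.4],"delta_rot":[0,0,0],"jaw":6.5},{"translation":[-0.4,-0.9,0.4],"delta_rot":[0,0,0],"jaw":6.5},{"translation":[-0.4,-0.9,0.4],"delta_rot":[0,0,0],"jaw":5},{"translation":[-0.4,-0.9,0.4],"delta_rot":[0,0,0],"jaw":4.4},{"translation":[-0.4,-0.9,0.4],"delta_rot":[0,0,0],"jaw":4},{"translation":[-0.4,-0.9,0.4],"delta_rot":[0,0,0],"jaw":4}])

```text
time: 6.7
tool_pos: [0.4083, 0.1913, 0.0476]
tool_rot: [0.0, 0.0, 1.0, 0.0]
contact_force: [-0.1, -0.4, -0.6]
gripper_width: 0.466
grasp_force: 0.0
```

>>> send_rows(steps=[{"translation":[0,0,0],"delta_rot":[0,0,0],"jaw":3.8},{"translation":[0,0,0],"delta_rot":[0,0,0],"jaw":3.6},{"translation":[0,0,0],"delta_rot":[0,0,0],"jaw":3.4},{"translation":[0,0,0],"delta_rot":[0,0,0],"jaw":3.2},{"translation":[0,0,0],"delta_rot":[0,0,0],"jaw":3},{"translation":[0,0,0],"delta_rot":[0,0,0],"jaw":3},{"translation":[0,0,0],"delta_rot":[0,0,0],"jaw":3},{"translation":[0,0,0],"delta_rot":[0,0,0],"jaw":3}])

```text
time: 7.5
tool_pos: [0.4085, 0.1913, 0.0478]
tool_rot: [0.0, 0.0, 1.0, 0.0]
contact_force: [-1.0, -1.3, 3.3]
gripper_width: 0.411
grasp_force: 59.5
```

>>> send_rows(steps=[{"translation":[0,0,-1],"delta_rot":[0,0,0],"jaw":3},{"translation":[0,0,-4],"delta_rot":[0,0,0],"jaw":3},{"translation":[0,0,-7.5],"delta_rot":[0,0,0],"jaw":3},{"translation":[0,0,-11],"delta_rot":[0,0,0],"jaw":3},{"translation":[-0.5,-1,-12],"delta_rot":[0,0,0],"jaw":3},{"translation":[-2.5,-4,-12],"delta_rot":[0,0,0],"jaw":3},{"translation":[-4.5,-7.3,-12],"delta_rot":[0,0,0],"jaw":3},{"translation":[-6.5,-10.6,-12],"delta_rot":[0,0,0],"jaw":3}])

```text
time: 8.3
tool_pos: [0.4732, 0.0837, 0.1666]
tool_rot: [-0.001, -0.0, 1.0, 0.0]
contact_force: [0.2, -0.0, -0.6]
gripper_width: 0.402
grasp_force: 59.9
```

>>> send_rows(steps=[{"translation":[-2,-3.3,0],"delta_rot":[0,0,0],"jaw":3},{"translation":[-4,-6.6,0],"delta_rot":[0,0,0],"jaw":3},{"translation":[-6,-9.9,0],"delta_rot":[0,0,0],"jaw":3},{"translation":[-8,-13.2,0],"delta_rot":[0,0,0],"jaw":3},{"translation":[-10,-16.5,0],"delta_rot":[0,0,0],"jaw":3},{"translation":[-12,-19.8,0],"delta_rot":[0,0,0],"jaw":3},{"translation":[-13,-21.3,0],"delta_rot":[0,0,0],"jaw":3},{"translation":[-13,-21.3,0],"delta_rot":[0,0,0],"jaw":3}])

```text
time: 9.1
tool_pos: [0.6032, -0.1304, 0.1659]
tool_rot: [-0.001, 0.002, 1.0, 0.0]
contact_force: [0.2, 0.2, -0.7]
gripper_width: 0.406
grasp_force: 59.9
```

>>> send_rows(steps=[{"translation":[-0.2,-0.1,0],"delta_rot":[0,0,0],"jaw":3},{"translation":[-0.2,-0.1,2.5],"delta_rot":[0,0,0],"jaw":3},{"translation":[-0.2,-0.1,5],"delta_rot":[0,0,0],"jaw":3},{"translation":[-0.2,-0.1,7],"delta_rot":[0,0,0],"jaw":3},{"translation":[-0.2,-0.1,9],"delta_rot":[0,0,0],"jaw":3},{"translation":[-0.2,-0.1,10.2],"delta_rot":[0,0,0],"jaw":3},{"translation":[-0.2,-0.1,10.8],"delta_rot":[0,0,0],"jaw":3},{"translation":[-0.2,-0.1,10.8],"delta_rot":[0,0,0],"jaw":3}])

```text
time: 9.9
tool_pos: [0.6045, -0.1282, 0.0588]
tool_rot: [-0.001, -0.0, 1.0, 0.0]
contact_force: [0.1, -0.6, -0.8]
gripper_width: 0.408
grasp_force: 59.9
```

```bash
python3 look.py g3 -1 0 60;python3 held.py
```

```text
9.95 [ 0.6053 -0.1286  0.0598] [ 0. -0.  1. -0.] 0.40494723525901544 59.90135371685028 [0.8 0.2 0.2]
crop 345 185
318 bottle-tcp mm [ 0.3 -0.6] lowest -54.7
```

View pics/g3.png

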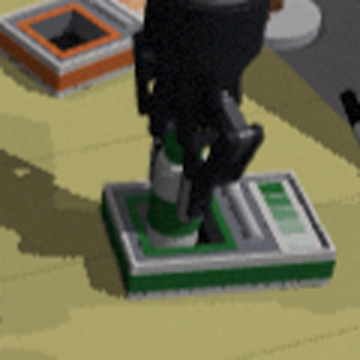

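>>> send_rows(steps=[{"translation":[0,-0.3,0.2],"delta_rot":[0,0,0],"jaw":3},{"translation":[0,-0.3,0.4],"delta_rot":[0,0,0],"jaw":3},{"translation":[0,-0.3,0.5],"delta_rot":[0,0,0],"jaw":3},{"translation":[0,-0.3,0.6],"delta_rot":[0,0,0],"jaw":3},{"translation":[0,-0.3,0.6],"delta_rot":[0,0,0],"jaw":3},{"translation":[0,-0.3,0.6],"delta_rot":[0,0,0],"jaw":3},{"translation":[0,-0.3,0.6],"delta_rot":[0,0,0],"jaw":3},{"translation":[0,-0.3,0.6],"delta_rot":[0,0,0],"jaw":3}])

```text
time: 10.75
tool_pos: [0.6054, -0.132, 0.0538]
tool_rot: [0.0, 0.0, 1.0, -0.0]
contact_force: [-0.0, -0.5, 2.1]
gripper_width: 0.405
grasp_force: 59.9
```

>>> send_rows(steps=[{"translation":[0,0,0],"delta_rot":[0,0,0],"jaw":3.8},{"translation":[0,0,0],"delta_rot":[0,0,0],"jaw":4.6},{"translation":[0,0,0],"delta_rot":[0,0,0],"jaw":5.5},{"translation":[0,0,0],"delta_rot":[0,0,0],"jaw":6.5},{"translation":[0,0,-1],"delta_rot":[0,0,0],"jaw":6.5},{"translation":[0,0,-4],"delta_rot":[0,0,0],"jaw":6.5},{"translation":[0,0,-8],"delta_rot":[0,0,0],"jaw":6.5},{"translation":[0,0,-10],"delta_rot":[0,0,0],"jaw":6.5}])

```text
time: 11.55
tool_pos: [0.6069, -0.1324, 0.1584]
tool_rot: [0.003, 0.0, 1.0, -0.001]
contact_force: [0.2, 0.4, 0.7]
gripper_width: 0.759
grasp_force: 0.0
```

>>> send_rows(steps=[{"translation":[2.4,3.1,0],"delta_rot":[0,0,0],"jaw":6.5},{"translation":[4.8,6.3,0],"delta_rot":[0,0,0],"jaw":6.5},{"translation":[7.2,9.4,0],"delta_rot":[0,0,0],"jaw":6.5},{"translation":[9.7,12.6,0],"delta_rot":[0,0,0],"jaw":6.5},{"translation":[12.1,15.8,0],"delta_rot":[0,0,0],"jaw":6.5},{"translation":[14,18.3,0],"delta_rot":[0,0,0],"jaw":6.5},{"translation":[14.5,18.9,0],"delta_rot":[0,0,0],"jaw":6.5},{"translation":[14.5,18.9,0],"delta_rot":[0,0,0],"jaw":6.5}])

```text
time: 12.35
tool_pos: [0.4601, 0.0577, 0.1542]
tool_rot: [0.001, -0.001, 1.0, -0.0]
contact_force: [0.9, -0.0, 0.5]
gripper_width: 0.76
grasp_force: 0.0
```

Now descend to 0.047 and close in stages.

>>> send_rows(steps=[{"translation":[0,0,2.5],"delta_rot":[0,0,0],"jaw":6.5},{"translation":[0,0,5],"delta_rot":[0,0,0],"jaw":6.5},{"translation":[0,0,7.5],"delta_rot":[0,0,0],"jaw":6.5},{"translation":[0,0,9.5],"delta_rot":[0,0,0],"jaw":6.5},{"translation":[0,0,10.6],"delta_rot":[0,0,0],"jaw":6.5},{"translation":[0,0,10.6],"delta_rot":[0,0,0],"jaw":6.5},{"translation":[0,0,10.6],"delta_rot":[0,0,0],"jaw":5},{"translation":[0,0,10.6],"delta_rot":[0,0,0],"jaw":4.4}])

```text
time: 13.15
tool_pos: [0.4616, 0.0569, 0.049]
tool_rot: [0.001, 0.0, 1.0, -0.0]
contact_force: [0.2, 0.1, -0.6]
gripper_width: 0.515
grasp_force: 0.0
```

>>> send_rows(steps=[{"translation":[0,0,0],"delta_rot":[0,0,0],"jaw":4.1},{"translation":[0,0,0],"delta_rot":[0,0,0],"jaw":3.9},{"translation":[0,0,0],"delta_rot":[0,0,0],"jaw":3.7},{"translation":[0,0,0],"delta_rot":[0,0,0],"jaw":3.5},{"translation":[0,0,0],"delta_rot":[0,0,0],"jaw":3.2},{"translation":[0,0,0],"delta_rot":[0,0,0],"jaw":3},{"translation":[0,0,0],"delta_rot":[0,0,0],"jaw":3},{"translation":[0,0,0],"delta_rot":[0,0,0],"jaw":3}])

```text
time: 13.95
tool_pos: [0.4608, 0.0571, 0.0483]
tool_rot: [0.0, 0.0, 1.0, -0.0]
contact_force: [-1.1, -1.8, 4.2]
gripper_width: 0.405
grasp_force: 59.4
```

>>> send_rows(steps=[{"translation":[0,0,-1],"delta_rot":[0,0,0],"jaw":3},{"translation":[0,0,-4],"delta_rot":[0,0,0],"jaw":3},{"translation":[0,0,-8],"delta_rot":[0,0,0],"jaw":3},{"translation":[-1,0.4,-10],"delta_rot":[0,0,0],"jaw":3},{"translation":[-4.5,1.8,-10],"delta_rot":[0,0,0],"jaw":3},{"translation":[-8.5,3.3,-10],"delta_rot":[0,0,0],"jaw":3},{"translation":[-12.5,4.9,-10],"delta_rot":[0,0,0],"jaw":3},{"translation":[-16,6.3,-10],"delta_rot":[0,0,0],"jaw":3}])

```text
time: 14.75
tool_pos: [0.6216, 0.1211, 0.1473]
tool_rot: [-0.0, 0.0, 1.0, 0.0]
contact_force: [0.0, -1.2, -0.4]
gripper_width: 0.407
grasp_force: 59.8
```

>>> send_rows(steps=[{"translation":[-1.6,0.6,0],"delta_rot":[0,0,0],"jaw":3},{"translation":[-1.6,0.6,0],"delta_rot":[0,0,0],"jaw":3},{"translation":[-1.6,0.6,2],"delta_rot":[0,0,0],"jaw":3},{"translation":[-1.6,0.6,4],"delta_rot":[0,0,0],"jaw":3},{"translation":[-1.6,0.6,6],"delta_rot":[0,0,0],"jaw":3},{"translation":[-1.6,0.6,8],"delta_rot":[0,0,0],"jaw":3},{"translation":[-1.6,0.6,8.6],"delta_rot":[0,0,0],"jaw":3},{"translation":[-1.6,0.6,8.6],"delta_rot":[0,0,0],"jaw":3}])

```text
time: 15.55
tool_pos: [0.6345, 0.1259, 0.0602]
tool_rot: [-0.002, 0.0, 1.0, -0.0]
contact_force: [0.1, -0.4, -0.5]
gripper_width: 0.406
grasp_force: 59.9
```

```bash
python3 look.py o1 -1 0 60;python3 held.py
```

```text
15.6 [0.6357 0.126  0.0617] [-0.  0.  1. -0.] 0.40620148818766905 59.86629903316498 [ 0.1 -0.2 -0.6]
crop 307 123
240 bottle-tcp mm [ 0.  -1.1] lowest -49.8
```

>>> send_rows(steps=[{"translation":[0,0,0.3],"delta_rot":[0,0,0],"jaw":3},{"translation":[0,0,0.5],"delta_rot":[0,0,0],"jaw":3},{"translation":[0,0,0.6],"delta_rot":[0,0,0],"jaw":3},{"translation":[0,0,0.65],"delta_rot":[0,0,0],"jaw":3},{"translation":[0,0,0.7],"delta_rot":[0,0,0],"jaw":3},{"translation":[0,0,0.75],"delta_rot":[0,0,0],"jaw":3},{"translation":[0,0,0.75],"delta_rot":[0,0,0],"jaw":3},{"translation":[0,0,0.75],"delta_rot":[0,0,0],"jaw":3}])

```text
time: 16.4
tool_pos: [0.6364, 0.1262, 0.0544]
tool_rot: [0.0, 0.0, 1.0, 0.0]
contact_force: [-0.9, -0.2, 1.0]
gripper_width: 0.405
grasp_force: 59.9
```

>>> send_rows(steps=[{"translation":[0,0,0.05],"delta_rot":[0,0,0],"jaw":3},{"translation":[0,0,0.05],"delta_rot":[0,0,0],"jaw":3.8},{"translation":[0,0,0.05],"delta_rot":[0,0,0],"jaw":4.8},{"translation":[0,0,0.05],"delta_rot":[0,0,0],"jaw":6.5},{"translation":[0,0,0],"delta_rot":[0,0,0],"jaw":6.5},{"translation":[0,0,-3],"delta_rot":[0,0,0],"jaw":6.5},{"translation":[0,0,-7],"delta_rot":[0,0,0],"jaw":6.5},{"translation":[0,0,-10],"delta_rot":[0,0,0],"jaw":6.5}])

```text
time: 17.2
tool_pos: [0.6366, 0.1262, 0.156]
tool_rot: [0.001, 0.0, 1.0, 0.0]
contact_force: [0.9, -0.1, 0.1]
gripper_width: 0.763
grasp_force: 0.0
```

>>> send_rows(steps=[{"translation":[1.5,-2.3,0],"delta_rot":[0,0,0],"jaw":6.5},{"translation":[4,-6,0],"delta_rot":[0,0,0],"jaw":6.5},{"translation":[6.5,-9.8,0],"delta_rot":[0,0,0],"jaw":6.5},{"translation":[9,-13.6,0],"delta_rot":[0,0,0],"jaw":6.5},{"translation":[11.5,-17.4,0],"delta_rot":[0,0,0],"jaw":6.5},{"translation":[14,-21.2,0],"delta_rot":[0,0,0],"jaw":6.5},{"translation":[16.5,-25,0],"delta_rot":[0,0,0],"jaw":6.5},{"translation":[19,-28.8,0],"delta_rot":[0,0,0],"jaw":6.5}])

```text
time: 18.0
tool_pos: [0.445, -0.163, 0.1542]
tool_rot: [0.0, -0.0, 1.0, -0.0]
contact_force: [1.3, -0.0, 0.4]
gripper_width: 0.764
grasp_force: 0.0
```

>>> send_rows(steps=[{"translation":[1.8,-2.8,0],"delta_rot":[0,0,0],"jaw":6.5},{"translation":[1.8,-2.8,0],"delta_rot":[0,0,0],"jaw":6.5},{"translation":[1.8,-2.8,0],"delta_rot":[0,0,0],"jaw":6.5},{"translation":[1.8,-2.8,1],"delta_rot":[0,0,0],"jaw":6.5},{"translation":[1.8,-2.8,2],"delta_rot":[0,0,0],"jaw":6.5},{"translation":[1.8,-2.8,3],"delta_rot":[0,0,0],"jaw":6.5},{"translation":[1.8,-2.8,3],"delta_rot":[0,0,0],"jaw":6.5},{"translation":[1.8,-2.8,3],"delta_rot":[0,0,0],"jaw":6.5}])

```text
time: 18.8
tool_pos: [0.428, -0.1892, 0.1232]
tool_rot: [-0.001, -0.0, 1.0, 0.0]
contact_force: [0.7, -0.4, -0.4]
gripper_width: 0.763
grasp_force: 0.0
```

>>> send_rows(steps=[{"translation":[0,-0.1,1.5],"delta_rot":[0,0,0],"jaw":6.5},{"translation":[0,-0.1,3.5],"delta_rot":[0,0,0],"jaw":6.5},{"translation":[0,-0.1,5.5],"delta_rot":[0,0,0],"jaw":6.5},{"translation":[0,-0.1,7],"delta_rot":[0,0,0],"jaw":6.5},{"translation":[0,-0.1,7.5],"delta_rot":[0,0,0],"jaw":6.5},{"translation":[0,-0.1,7.5],"delta_rot":[0,0,0],"jaw":6.5},{"translation":[0,-0.1,7.5],"delta_rot":[0,0,0],"jaw":5},{"translation":[0,-0.1,7.5],"delta_rot":[0,0,0],"jaw":4.4}])

```text
time: 19.6
tool_pos: [0.429, -0.1913, 0.0503]
tool_rot: [0.001, 0.0, 1.0, -0.001]
contact_force: [0.6, 0.2, -0.1]
gripper_width: 0.513
grasp_force: 0.0
```

>>> send_rows(steps=[{"translation":[0,0,0],"delta_rot":[0,0,0],"jaw":4.1},{"translation":[0,0,0],"delta_rot":[0,0,0],"jaw":3.9},{"translation":[0,0,0],"delta_rot":[0,0,0],"jaw":3.7},{"translation":[0,0,0],"delta_rot":[0,0,0],"jaw":3.5},{"translation":[0,0,0],"delta_rot":[0,0,0],"jaw":3.2},{"translation":[0,0,0],"delta_rot":[0,0,0],"jaw":3},{"translation":[0,0,0],"delta_rot":[0,0,0],"jaw":3},{"translation":[0,0,0],"delta_rot":[0,0,0],"jaw":3}])

```text
time: 20.4
tool_pos: [0.4285, -0.191, 0.0495]
tool_rot: [0.0, 0.0, 1.0, -0.0]
contact_force: [-0.9, 0.8, 6.0]
gripper_width: 0.404
grasp_force: 59.6
```

>>> send_rows(steps=[{"translation":[0,0,-1],"delta_rot":[0,0,0],"jaw":3},{"translation":[0,0,-4],"delta_rot":[0,0,0],"jaw":3},{"translation":[0,0,-8],"delta_rot":[0,0,0],"jaw":3},{"translation":[-0.6,-0.9,-10],"delta_rot":[0,0,0],"jaw":3},{"translation":[-3,-4.2,-10],"delta_rot":[0,0,0],"jaw":3},{"translation":[-5.4,-7.6,-10],"delta_rot":[0,0,0],"jaw":3},{"translation":[-7.8,-11,-10],"delta_rot":[0,0,0],"jaw":3},{"translation":[-10.2,-14.4,-10],"delta_rot":[0,0,0],"jaw":3}])

```text
time: 21.2
tool_pos: [0.5306, -0.336, 0.1488]
tool_rot: [-0.0, 0.0, 1.0, 0.0]
contact_force: [-0.7, 0.1, -0.3]
gripper_width: 0.405
grasp_force: 59.8
```

>>> send_rows(steps=[{"translation":[-1.9,-2.7,0],"delta_rot":[0,0,0],"jaw":3},{"translation":[-1.9,-2.7,0],"delta_rot":[0,0,0],"jaw":3},{"translation":[-1.9,-2.7,2],"delta_rot":[0,0,0],"jaw":3},{"translation":[-1.9,-2.7,4],"delta_rot":[0,0,0],"jaw":3},{"translation":[-1.9,-2.7,6],"delta_rot":[0,0,0],"jaw":3},{"translation":[-1.9,-2.7,8],"delta_rot":[0,0,0],"jaw":3},{"translation":[-1.9,-2.7,8.6],"delta_rot":[0,0,0],"jaw":3},{"translation":[-1.9,-2.7,8.6],"delta_rot":[0,0,0],"jaw":3}])

```text
time: 22.0
tool_pos: [0.548, -0.3606, 0.0617]
tool_rot: [-0.001, 0.0, 1.0, 0.001]
contact_force: [-0.0, -0.7, -0.3]
gripper_width: 0.4
grasp_force: 60.0
```

```bash
python3 look.py b1 -1 0 60;python3 held.py
```

```text
22.05 [ 0.5488 -0.3613  0.0631] [-0.  0.  1.  0.] 0.4066298097728792 59.9645072221756 [0.4 0.2 0.6]
crop 382 274
836 bottle-tcp mm [-1.7 -2.2] lowest -57.9
```

>>> send_rows(steps=[{"translation":[-0.1,0,0.3],"delta_rot":[0,0,0],"jaw":3},{"translation":[-0.1,0,0.5],"delta_rot":[0,0,0],"jaw":3},{"translation":[-0.1,0,0.6],"delta_rot":[0,0,0],"jaw":3},{"translation":[-0.1,0,0.65],"delta_rot":[0,0,0],"jaw":3},{"translation":[-0.1,0,0.7],"delta_rot":[0,0,0],"jaw":3},{"translation":[-0.1,0,0.75],"delta_rot":[0,0,0],"jaw":3},{"translation":[-0.1,0,0.8],"delta_rot":[0,0,0],"jaw":3},{"translation":[-0.1,0,0.8],"delta_rot":[0,0,0],"jaw":3}])

```text
time: 22.85
tool_pos: [0.5502, -0.3619, 0.0556]
tool_rot: [0.0, 0.0, 1.0, -0.0]
contact_force: [-1.4, 1.0, 4.1]
gripper_width: 0.406
grasp_force: 60.0
```

>>> send_rows(steps=[{"translation":[0,0,0],"delta_rot":[0,0,0],"jaw":3},{"translation":[0,0,0],"delta_rot":[0,0,0],"jaw":3.8},{"translation":[0,0,0],"delta_rot":[0,0,0],"jaw":4.8},{"translation":[0,0,0],"delta_rot":[0,0,0],"jaw":6.5},{"translation":[0,0,0],"delta_rot":[0,0,0],"jaw":6.5},{"translation":[0,0,-3],"delta_rot":[0,0,0],"jaw":6.5},{"translation":[0,0,-7],"delta_rot":[0,0,0],"jaw":6.5},{"translation":[0,0,-10],"delta_rot":[0,0,0],"jaw":6.5}])

```text
time: 23.65
tool_pos: [0.5504, -0.3621, 0.157]
tool_rot: [0.001, 0.0, 1.0, -0.0]
contact_force: [0.7, -1.3, 1.0]
gripper_width: 0.762
grasp_force: 0.0
```

>>> send_rows(steps=[{"translation":[2.5,0.9,0],"delta_rot":[0,0,0],"jaw":6.5},{"translation":[6,2.2,0],"delta_rot":[0,0,0],"jaw":6.5},{"translation":[10,3.7,0],"delta_rot":[0,0,0],"jaw":6.5},{"translation":[14,5.1,0],"delta_rot":[0,0,0],"jaw":6.5},{"translation":[17.5,6.4,0],"delta_rot":[0,0,0],"jaw":6.5},{"translation":[20.5,7.5,0],"delta_rot":[0,0,0],"jaw":6.5},{"translation":[20.5,7.5,0],"delta_rot":[0,0,0],"jaw":6.5},{"translation":[20.5,7.5,1],"delta_rot":[0,0,0],"jaw":6.5}])

```text
time: 24.45
tool_pos: [0.3459, -0.2878, 0.1465]
tool_rot: [0.002, 0.001, 1.0, -0.002]
contact_force: [0.6, 0.1, 0.4]
gripper_width: 0.768
grasp_force: 0.0
```

>>> send_rows(steps=[{"translation":[0,0.1,2.5],"delta_rot":[0,0,0],"jaw":6.5},{"translation":[0,0.1,5],"delta_rot":[0,0,0],"jaw":6.5},{"translation":[0,0.1,7],"delta_rot":[0,0,0],"jaw":6.5},{"translation":[0,0.1,9],"delta_rot":[0,0,0],"jaw":6.5},{"translation":[0,0.1,9.8],"delta_rot":[0,0,0],"jaw":6.5},{"translation":[0,0.1,9.8],"delta_rot":[0,0,0],"jaw":6.5},{"translation":[0,0.1,9.8],"delta_rot":[0,0,0],"jaw":5},{"translation":[0,0.1,9.8],"delta_rot":[0,0,0],"jaw":4.4}])

```text
time: 25.25
tool_pos: [0.346, -0.2866, 0.0482]
tool_rot: [0.001, 0.0, 1.0, -0.001]
contact_force: [-0.5, 0.4, -0.1]
gripper_width: 0.514
grasp_force: 0.0
```

>>> send_rows(steps=[{"translation":[0,0,0],"delta_rot":[0,0,0],"jaw":4.1},{"translation":[0,0,0],"delta_rot":[0,0,0],"jaw":3.9},{"translation":[0,0,0],"delta_rot":[0,0,0],"jaw":3.7},{"translation":[0,0,0],"delta_rot":[0,0,0],"jaw":3.5},{"translation":[0,0,0],"delta_rot":[0,0,0],"jaw":3.2},{"translation":[0,0,0],"delta_rot":[0,0,0],"jaw":3},{"translation":[0,0,0],"delta_rot":[0,0,0],"jaw":3},{"translation":[0,0,0],"delta_rot":[0,0,0],"jaw":3}])

```text
time: 26.05
tool_pos: [0.3455, -0.2863, 0.0478]
tool_rot: [0.0, 0.0, 1.0, -0.001]
contact_force: [-0.8, 0.1, 5.7]
gripper_width: 0.408
grasp_force: 59.4
```

>>> send_rows(steps=[{"translation":[0,0,-1],"delta_rot":[0,0,0],"jaw":3},{"translation":[0,0,-4.5],"delta_rot":[0,0,0],"jaw":3},{"translation":[0,0,-8.5],"delta_rot":[0,0,0],"jaw":3},{"translation":[0,0,-11.5],"delta_rot":[0,0,0],"jaw":3},{"translation":[-0.5,1.4,-12],"delta_rot":[0,0,0],"jaw":3},{"translation":[-1.8,5,-12],"delta_rot":[0,0,0],"jaw":3},{"translation":[-3.2,9,-12],"delta_rot":[0,0,0],"jaw":3},{"translation":[-4.6,13,-12],"delta_rot":[0,0,0],"jaw":3}])

```text
time: 26.85
tool_pos: [0.3906, -0.1534, 0.1656]
tool_rot: [-0.001, 0.001, 1.0, 0.001]
contact_force: [0.2, 0.1, -0.7]
gripper_width: 0.403
grasp_force: 59.9
```

>>> send_rows(steps=[{"translation":[-1.4,4,0],"delta_rot":[0,0,0],"jaw":3},{"translation":[-2.8,8,0],"delta_rot":[0,0,0],"jaw":3},{"translation":[-4.3,12,0],"delta_rot":[0,0,0],"jaw":3},{"translation":[-5.7,16,0],"delta_rot":[0,0,0],"jaw":3},{"translation":[-7.1,20,0],"delta_rot":[0,0,0],"jaw":3},{"translation":[-8.5,24,0],"delta_rot":[0,0,0],"jaw":3},{"translation":[-9.9,28,0],"delta_rot":[0,0,0],"jaw":3},{"translation":[-11.3,32,0],"delta_rot":[0,0,0],"jaw":3}])

```text
time: 27.65
tool_pos: [0.503, 0.1666, 0.1653]
tool_rot: [-0.001, -0.0, 1.0, -0.0]
contact_force: [0.5, -0.9, -0.3]
gripper_width: 0.405
grasp_force: 59.9
```

>>> send_rows(steps=[{"translation":[-1.3,3.7,0],"delta_rot":[0,0,0],"jaw":3},{"translation":[-2.7,7.5,0],"delta_rot":[0,0,0],"jaw":3},{"translation":[-4,11.2,0],"delta_rot":[0,0,0],"jaw":3},{"translation":[-5.3,14.8,0],"delta_rot":[0,0,0],"jaw":3},{"translation":[-6.3,17.4,0],"delta_rot":[0,0,0],"jaw":3},{"translation":[-6.5,18,0],"delta_rot":[0,0,0],"jaw":3},{"translation":[-6.5,18,0],"delta_rot":[0,0,0],"jaw":3},{"translation":[-6.5,18,1.5],"delta_rot":[0,0,0],"jaw":3}])

```text
time: 28.45
tool_pos: [0.5699, 0.3442, 0.1533]
tool_rot: [0.001, 0.0, 1.0, 0.001]
contact_force: [0.3, 0.3, -0.6]
gripper_width: 0.406
grasp_force: 60.0
```

>>> send_rows(steps=[{"translation":[0,0,2],"delta_rot":[0,0,0],"jaw":3},{"translation":[0,0,4],"delta_rot":[0,0,0],"jaw":3},{"translation":[0,0,6],"delta_rot":[0,0,0],"jaw":3},{"translation":[0,0,7.5],"delta_rot":[0,0,0],"jaw":3},{"translation":[0,0,8.5],"delta_rot":[0,0,0],"jaw":3},{"translation":[0,0,8.7],"delta_rot":[0,0,0],"jaw":3},{"translation":[0,0,8.7],"delta_rot":[0,0,0],"jaw":3},{"translation":[0,0,8.7],"delta_rot":[0,0,0],"jaw":3}])

```text
time: 29.25
tool_pos: [0.5701, 0.3445, 0.0662]
tool_rot: [0.001, 0.0, 1.0, 0.0]
contact_force: [0.4, 0.2, -0.9]
gripper_width: 0.407
grasp_force: 60.0
```

```bash
python3 look.py m1 -1 0 60;python3 held.py
```

```text
29.3 [0.5701 0.3446 0.0664] [0.001 0.    1.    0.   ] 0.40339423915905936 60.00178635120392 [ 0.1 -0.2 -0.7]
crop 254 88
196 bottle-tcp mm [0.1 1. ] lowest -60.7
```

Lower 12.6 mm to z 0.0538.

>>> send_rows(steps=[{"translation":[0,0,0.4],"delta_rot":[0,0,0],"jaw":3},{"translation":[0,0,0.7],"delta_rot":[0,0,0],"jaw":3},{"translation":[0,0,0.9],"delta_rot":[0,0,0],"jaw":3},{"translation":[0,0,1.1],"delta_rot":[0,0,0],"jaw":3},{"translation":[0,0,1.2],"delta_rot":[0,0,0],"jaw":3},{"translation":[0,0,1.25],"delta_rot":[0,0,0],"jaw":3},{"translation":[0,0,1.28],"delta_rot":[0,0,0],"jaw":3},{"translation":[0,0,1.28],"delta_rot":[0,0,0],"jaw":3}])

```text
time: 30.1
tool_pos: [0.5694, 0.3442, 0.0539]
tool_rot: [-0.0, 0.0, 1.0, -0.0]
contact_force: [-4.0, -1.9, 8.3]
gripper_width: 0.407
grasp_force: 60.8
```

>>> send_rows(steps=[{"translation":[0,0,-0.03],"delta_rot":[0,0,0],"jaw":3},{"translation":[0,0,-0.03],"delta_rot":[0,0,0],"jaw":3.8},{"translation":[0,0,-0.03],"delta_rot":[0,0,0],"jaw":4.8},{"translation":[0,0,-0.03],"delta_rot":[0,0,0],"jaw":6.5},{"translation":[0,0,0],"delta_rot":[0,0,0],"jaw":6.5},{"translation":[0,0,-3],"delta_rot":[0,0,0],"jaw":6.5},{"translation":[0,0,-7],"delta_rot":[0,0,0],"jaw":6.5},{"translation":[0,0,-11],"delta_rot":[0,0,0],"jaw":6.5}])

```text
time: 30.9
tool_pos: [0.5687, 0.3439, 0.1623]
tool_rot: [-0.001, 0.0, 1.0, -0.0]
contact_force: [-0.2, -0.6, -0.5]
gripper_width: 0.762
grasp_force: 0.0
```

>>> send_rows(steps=[{"translation":[0,0,-2],"delta_rot":[0,0,0],"jaw":6.5},{"translation":[2,2,-4],"delta_rot":[0,0,0],"jaw":6.5},{"translation":[5,4,-4],"delta_rot":[0,0,0],"jaw":6.5},{"translation":[8,6,-4],"delta_rot":[0,0,0],"jaw":6.5},{"translation":[11,8,-4],"delta_rot":[0,0,0],"jaw":6.5},{"translation":[14,10,-4],"delta_rot":[0,0,0],"jaw":6.5},{"translation":[14,10,-4],"delta_rot":[0,0,0],"jaw":6.5},{"translation":[14,10,-4],"delta_rot":[0,0,0],"jaw":6.5}])

```text
time: 31.7
tool_pos: [0.4289, 0.4445, 0.2021]
tool_rot: [0.0, -0.001, 1.0, -0.0]
contact_force: [0.4, -0.3, -0.4]
gripper_width: 0.761
grasp_force: 0.0
```

```bash
python3 - <<'E'
from plant import *
from h import *
a=grab_frame('side')['pixels'];b=grab_frame('top')['pixels']
cv2.imwrite('pics/end_s.png',a[120:400,200:540].repeat(2,0).repeat(2,1));cv2.imwrite('pics/end_t.png',b[110:330,130:520].repeat(2,0).repeat(2,1))
E
```

```text
(no output)
```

View pics/end_s.png

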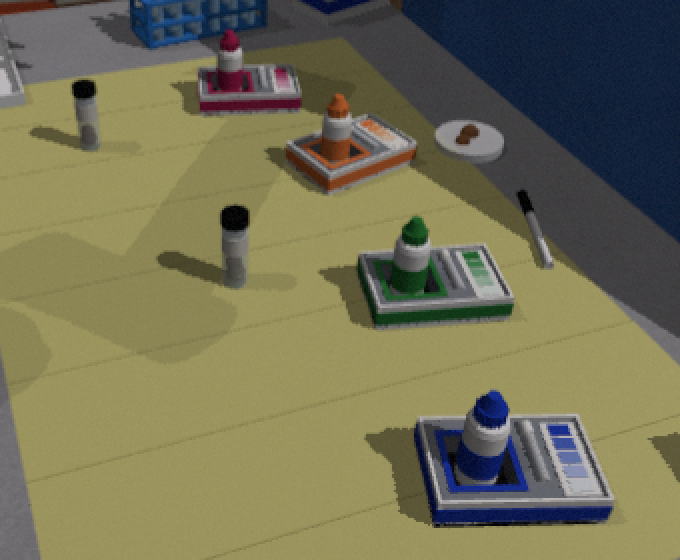

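View pics/end_t.png

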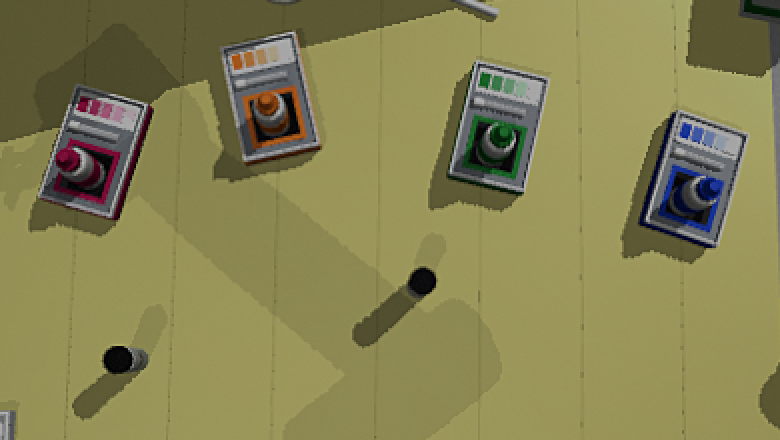

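All four bottles stand upright in their matching wells: side crop caps at (230,45), (338,107), (415,232) and (490,408). Both vials, at (86,115) and (235,245), are still standing, and the arm is clear.

```bash
python3 -c "
from plant import *
print(job_done())"
```

```text
the job is handed in; nothing more can be done
None
```

All four reagent bottles stand upright in the wells of their own colour, both sample vials are still standing where they were, and the job was handed in at about 32 s of the 104 s allowed; the green bottle was gripped off-centre at first, so I set it back on the table and regrasped it.

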